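# Point-and-check changeover of a theatre gas manifold

## Robot

A 7-joint arm with a two-finger parallel gripper is mounted at the origin on the work surface. World frame = base frame: x ahead of the robot, y to its left, z up, the work surface at z = 0. Lengths are in m, angles in rad, forces in N, time in s.
With the tool pointing down it reaches from about 0.35 to 0.9 m from the base axis. Payload 7.2 kg.
Tool frame: the origin (TCP) lies between the finger pads, 19 mm behind the fingertips; this is the grasp point; z points along the fingers, y is the line along which they close (so a half turn about z gives the same grasp; the last joint's range is limited). The gripper opens to 85 mm and grips with 20 to 120 N. Pads are 22 mm wide; open, the fingers measure 114 mm over their backs; the gripper's body (76 mm by 85 mm) begins 54 mm behind the grasp point. The pads swing forward as they close: fully open they stand 13 mm farther back than shut.
Start: joints at [-1.244, 0.411, -0.013, 1.596, 0.006, 1.134, -0.082], TCP at [0.24, 0.577, 0.25] pointing down, gripper open.
Joint ranges: [-2.95, 2.95], [-0.29, 1.99], [-1.47, 1.44], [0.14, 2.54], [-1.03, 4.17], [0.13, 1.85], [-2.86, 2.86]. Speed limits (rad/s): [2.39, 2.39, 3.01, 3.01, 3.14, 3.14, 3.14].

## Interface

Orientations are given as a 3x3 rotation matrix whose columns are the frame's x, y, z axes.
In Python, from workcell import telemetry, vision, order gives the robot as it stands.
- The arm moves only by the shell command python3 -m jog 'ROWS' [OPENING] [FORCE]. ROWS is JSON, a list of rows, each an object of numbers: "tx", "ty", "tz": the shift along the tool's x, y, z in cm; "spin": the turn about the tool's z in rad. A call has 1 to 5 rows; each row is the pose to reach, as a shift and turn from the pose commanded when the call began, along the tool's axes at that moment; what a row does not reach only later rows make up. A row lasts 1/10 s, in which the tool goes at most 50 mm and 8.59 degrees, less where a joint would pass 70% of its speed; a pose out of reach is approached as far as the arm can. A call with a gripper value outside its range is refused whole. OPENING is the gripper command: -1 is shut, 1 is fully open, values between are in proportion, set as the call begins (- or left out, the last holds). The fingers move at their own pace and stop on an object; FORCE is the grip in N (left out, the last holds). Time passes only in rows, so rows that repeat a pose let the fingers close. It gives the time, the measured TCP pose, the force, the opening and the grip force at its end, in the units of the state.
- telemetry.sense(): the state, without advancing time (a new reading comes with each control period).
- vision.grab_frame(name): name is "side" or "top" or "wrist"; returns a dict with "pixels" (420x560x3 uint8, blue, green, red), "z_map" (420x560 float32, m along the optical axis (not along the pixel's ray), 0 where there is no reading), "fov_y" (degrees; the focal length in pixels is half the picture's height over the tangent of half this angle, whatever the lens; pixels are square), "cx", "cy" (the principal point, pixels), "R" (3x3) and "t" (3): a world point X has camera coordinates R X + t. Camera axes: x right, y down, z forward; pixel columns grow to the right and rows downward; lengths in m; the calibration is good to about 2 mm. A picture is of the moment at which its call begins.
- order.close_job(): hands the job in; it is judged then, once.
The state is a dict: "t": time; "q": joint angles; "dq": joint speeds; "joint_torque": joint torques, N m; "tcp_pos": TCP position; "tcp_rot": TCP orientation; "wrist_force": force on the tool from outside, world axes, zero at the start; "torque": the same for the moment, N m; "gripper_width": opening from 0.0 (shut) to 1.0 (fully open); "gripper_force": force on a finger pad.
Only numpy, scipy, OpenCV 4.12 (cv2) and the standard library are available. Lean on these libraries where they do the work, as an engineer would, in place of code of your own. Each camera call takes 0.05 s, during which the arm holds its last target. There are 200 camera calls.

## Task

Carry out the point-and-check changeover: point down at the middle of the largest gauge, with the fingertips two or three centimetres above its glass, and stay there for two seconds; then push the changeover lever right over, away from the robot, as far as it goes; then point in the same way at the smallest gauge for two seconds and finish there, still pointing at it. Do not touch any of the gauges, and leave the loose things around them where they stand.

Things in the scene. Friction and masses are not known exactly. Their poses are not given: they have to be found in the camera images.
- manifold: Aluminium gas manifold bar, fixed on the trolley top, 70 mm (x) by 450 mm (y) by 45 mm high. Origin: centre of its underside, on the work surface. x points across it, away from the robot; y along it; z up. Three gauges and the lever block stand on its top in one row at y = -165, -55, +55 and +165 mm; which stands in which place varies.
- gauge_large: The large pressure gauge: round steel case 100 mm across, white dial with black needle facing straight up, on a brass stem, fixed on the bar. All three gauges are alike but for their size (100, 64 and 42 mm across). Origin: centre of its foot, on the bar's top (45 mm above the work surface).
- gauge_large_face (a point): Middle of the large gauge's glass, 60 mm above its foot (105 mm above the work surface). z up.
- gauge_medium: The medium pressure gauge: round steel case 64 mm across, white dial with black needle facing straight up, on a brass stem, fixed on the bar. All three gauges are alike but for their size (100, 64 and 42 mm across). Origin: centre of its foot, on the bar's top (45 mm above the work surface).
- gauge_medium_face (a point): Middle of the medium gauge's glass, 60 mm above its foot (105 mm above the work surface). z up.
- gauge_small: The small pressure gauge: round steel case 42 mm across, white dial with black needle facing straight up, on a brass stem, fixed on the bar. All three gauges are alike but for their size (100, 64 and 42 mm across). Origin: centre of its foot, on the bar's top (45 mm above the work surface).
- gauge_small_face (a point): Middle of the small gauge's glass, 60 mm above its foot (105 mm above the work surface). z up.
- changeover_base: Grey block of the changeover lever, 70 mm (x) by 50 mm (y) by 25 mm high, fixed on the bar. Origin: centre of its underside, 45 mm above the work surface. Axes parallel to the bar's: the lever swings in the x-z plane about a pivot 22 mm above the origin and is pushed towards +x, away from the robot. Touching the block is no fault.
- changeover (a joint): Angle of the changeover lever, rad: 0 = leaning 0.5 rad to the block's -x (towards the robot), 0.5 = upright, 1.0 = fully over at its stop, leaning 0.5 rad to +x. Starts at 0 to 0.25. It moves at about 1 N at the ball and stays where it is left.
- changeover_tip (a point): Centre of the steel ball (26 mm across) at the end of the changeover lever's 10 mm rod, 80 mm from the pivot; 137 mm above the work surface at 0 and at 1.0, 147 mm when upright.
- gallipot: Bystander: loose small open steel bowl, 76 mm across, 42 mm high, on the robot's side of the bar. Origin: centre of its underside.
- spanner: Bystander: loose steel spanner 150 mm long, lying on the robot's side of the bar. Origin: middle of its underside; x along it.
- jar: Bystander: loose amber jar, 52 mm across, 85 mm high, beyond the bar. Origin: centre of its underside.
- drum: Bystander: loose steel dressing drum, 142 mm across, 122 mm high, with a wire handle on its lid up to 145 mm, beyond the bar. Origin: centre of its underside.

How it is judged:
On the way, in this order (a step that is already met when the one before it is completed fails the run):
1. points at the largest gauge for 1.5 s, the lever not yet moved over (horizontal distance between the grasp point and gauge_large_face below 0.03 m and z of the grasp point in the frame of gauge_large_face between 0.005 and 0.075 m and (angle between the grasp point's own z axis and vertical below 0.6 rad or angle between the grasp point's own z axis and vertical above 2.54 rad) and value of joint changeover below 0.5 rad), for 1.5 s.
2. the lever is pushed right over (value of joint changeover above 0.9 rad), for 0.2 s.
3. points at the smallest gauge for 1.5 s, the lever still over (horizontal distance between the grasp point and gauge_small_face below 0.02 m and z of the grasp point in the frame of gauge_small_face between 0.005 and 0.075 m and (angle between the grasp point's own z axis and vertical below 0.6 rad or angle between the grasp point's own z axis and vertical above 2.54 rad) and value of joint changeover above 0.9 rad), for 1.5 s.
At the end, for the whole second after the job is handed in: Lever over (above 0.9 rad); tool pointing down (within 0.6 rad) at the smallest gauge, TCP within 20 mm sideways of the middle of its glass (30 mm earlier for the largest) and under 75 mm above it; loose things within 12 mm of where they were (all of step 3 and not (distance of gallipot from where it was at the start of the episode above 0.012 m) and not (distance of spanner from where it was at the start of the episode above 0.012 m) and not (distance of jar from where it was at the start of the episode above 0.012 m) and not (distance of drum from where it was at the start of the episode above 0.012 m)); the robot touches nothing.
It fails at once if a gauge is touched (contact force between any of the fingers, the arm and gauge_large above 0.5 N or contact force between any of the fingers, the arm and gauge_medium above 0.5 N or contact force between any of the fingers, the arm and gauge_small above 0.5 N).
It fails at once if a loose bystander is moved by more than 12 mm or lifted (distance of any of gallipot, spanner, jar, drum from where it was at the start of the episode above 0.012 m).
It also fails if it takes over 51 s, if anything falls off the work surface, if the arm or the gripper's body presses on something with over 40 N, if the wrist force passes 120 N, or if a joint passes its speed limit or range.

## Working session

There is one attempt and no reset: what is moved stays moved. The work goes in short steps, Python scripts to look and compute and a shell command to move; the robot and the scene stay as the last step left them, time stands still between calls to the robot, and variables do not carry over. Pictures are saved under pics/ and viewed, at most 10 in all, crops included, and the job is handed in when it is done.

```bash
mkdir -p pics
cat > h.py <<'E'
import numpy as np, cv2
from workcell import telemetry, vision, order
def grab(n):
    f=vision.grab_frame(n); np.savez('/tmp/'+n+'.npz',**{k:np.array(v) for k,v in f.items()}); return f
def cloud(f):
    z=f['z_map']; h,w=z.shape; F=h/2/np.tan(np.radians(float(f['fov_y']))/2)
    v,u=np.mgrid[:h,:w]
    c=np.stack([(u-f['cx'])/F*z,(v-f['cy'])/F*z,z],-1)
    return (c-np.array(f['t']))@np.array(f['R'])
E
python3 - <<'E'
from h import *
a=grab('top'); cv2.imwrite('pics/top.png',a['pixels']); b=grab('side'); cv2.imwrite('pics/side.png',b['pixels'])
s=telemetry.sense(); print(s['t'],s['tcp_pos'],s['tcp_rot'],s['gripper_width'])
E
```

```text
0.1 [0.24027313 0.57651731 0.24923921] [[-9.23085868e-01  3.84593683e-01 -4.24513445e-04]
 [ 3.84593893e-01  9.23084856e-01 -1.37320767e-03]
 [-1.36265063e-04 -1.43085387e-03 -9.99998967e-01]] 0.9998755637943032
```

View pics/top.png

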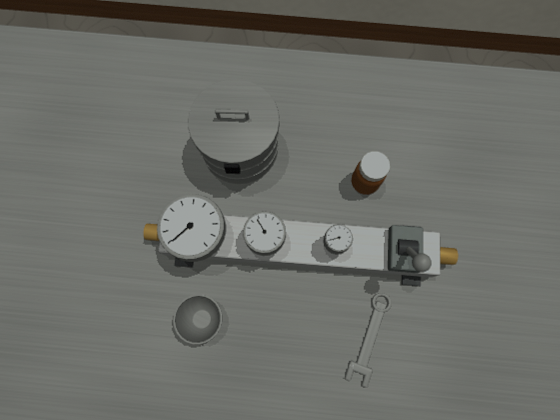

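View pics/side.png

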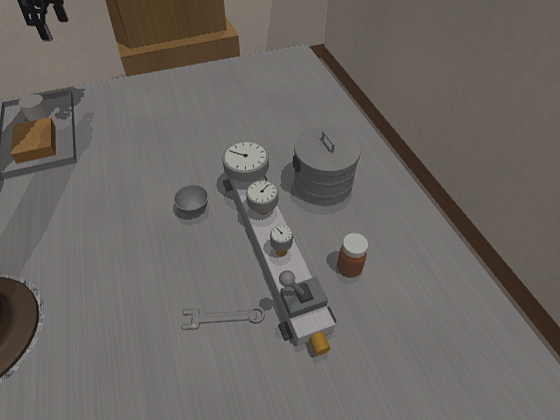

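The top view shows, left to right, the large gauge (192,226), medium (265,233), small (339,239), and the lever block (407,250) with its ball at (422,262), leaning towards the robot. The drum is at (235,125), jar (372,170), bowl (198,320) and spanner (368,340).

```bash
cat >> h.py <<'E'
def ray(f,u,v,z):
    F=f['pixels'].shape[0]/2/np.tan(np.radians(float(f['fov_y']))/2); R=np.array(f['R']);t=np.array(f['t'])
    d=R.T@np.array([(u-f['cx'])/F,(v-f['cy'])/F,1]); o=-R.T@t
    return o+d*(z-o[2])/d[2]
E
python3 - <<'E'
from h import *
np.set_printoptions(precision=4,suppress=True)
for n,seeds in [('top',dict(L=(192,226),M=(265,233),S=(339,239))),('side',dict(L=(246,160),M=(262,195),S=(281,236)))]:
    f=np.load('/tmp/'+n+'.npz'); P=cloud(f); print(n,'cam',-f['R'].T@f['t'])
    m=((abs(P[...,2]-.105)<.008)&(f['z_map']>0)).astype(np.uint8)
    _,lab,st,cen=cv2.connectedComponentsWithStats(m)
    for k,(u,v) in seeds.items():
        l=lab[v,u]; q=P[lab==l]
        if l: (c,r)=cv2.minEnclosingCircle(q[:,:2].astype(np.float32)); print(k,l,len(q),q.mean(0),c,r,ray(f,*cen[l],.105))
    m=(P[...,2]>.115)&(P[...,2]<.16)&(f['z_map']>0)
    _,lab,st,cen=cv2.connectedComponentsWithStats(m.astype(np.uint8))
    for i in range(1,len(cen)):
        q=P[lab==i]
        if len(q)>15: print('high',cen[i],len(q),q.min(0),q.max(0),q.mean(0))
f=np.load('/tmp/top.npz');print(ray(f,422,262,.14),'block',ray(f,407,249,.07))
for n,u,v,z in [('drum',235,122,.122),('jar',375,165,.085),('bowl',198,318,.042)]: print(n,ray(f,u,v,z))
E
```

```text
top cam [0.442  0.0243 0.7362]
L 13 3488 [0.5646 0.1685 0.1048] (0.566127359867096, 0.16926944255828857) 0.05017843469977379 [0.5643 0.1685 0.105 ]
M 14 1428 [0.5665 0.0594 0.1047] (0.5675017237663269, 0.05965372920036316) 0.03180989623069763 [0.5663 0.0594 0.105 ]
S 15 626 [ 0.568  -0.0496  0.1046] (0.5686937570571899, -0.05050066113471985) 0.021123455837368965 [ 0.5679 -0.0496  0.105 ]
high [233.5184 120.333 ] 5640 [0.6665 0.0545 0.115 ] [0.8059 0.195  0.146 ] [0.7338 0.124  0.119 ]
high [421.4    262.2367] 300 [ 0.5259 -0.1722  0.117 ] [ 0.5531 -0.1473  0.154 ] [ 0.5374 -0.1581  0.1473]
side cam [ 0.4145 -0.4673  0.7087]
L 2 1255 [0.564  0.1656 0.1051] (0.5649793148040771, 0.17105306684970856) 0.05109754949808121 [0.5638 0.1652 0.105 ]
M 5 660 [0.5658 0.0573 0.105 ] (0.5673918128013611, 0.06041509658098221) 0.03241880238056183 [0.5657 0.0571 0.105 ]
S 6 370 [ 0.5673 -0.0515  0.1048] (0.5692189335823059, -0.048767685890197754) 0.02154649794101715 [ 0.5672 -0.0517  0.105 ]
high [532.5229  16.8841] 1027 [1.538  0.316  0.1151] [1.5522 0.6069 0.1599] [1.5455 0.4392 0.1357]
high [327.0478 148.8196] 2240 [0.6654 0.0563 0.115 ] [0.8043 0.1962 0.1468] [0.7326 0.12   0.1196]
high [287.1739 279.0174] 230 [ 0.5248 -0.1714  0.1151] [ 0.5539 -0.1497  0.1544] [ 0.537  -0.1624  0.1456]
[ 0.5389 -0.1612  0.14  ] block [ 0.5682 -0.1597  0.07  ]
drum [0.7294 0.1209 0.122 ]
jar [ 0.6946 -0.102   0.085 ]
bowl [0.4352 0.1507 0.042 ]
```

Everything checks: the radii are 50, 32 and 21 mm, the glass is at 0.105 m, and spacing is 110 mm. The bar runs along y and the ball is at (0.539,-0.160). I'll shut the fingers and move to the large gauge.

```bash
python3 -m jog '[{"tx":-2,"ty":-1.1},{"tx":-5.5,"ty":-3},{"tx":-9,"ty":-5},{"tx":-12.5,"ty":-6.9},{"tx":-16,"ty":-8.8}]' -1 20; python3 -m jog '[{"tx":-3.5,"ty":-1.9},{"tx":-7,"ty":-3.8,"tz":0.5},{"tx":-10.5,"ty":-5.7,"tz":1},{"tx":-14,"ty":-7.6,"tz":2},{"tx":-17.5,"ty":-9.5,"tz":3}]'; python3 -m jog '[{"tx":-3,"ty":-1.5,"tz":1,"spin":-0.08},{"tx":-6,"ty":-3.4,"tz":2,"spin":-0.16},{"tx":-8.5,"ty":-4.9,"tz":3,"spin":-0.24},{"tx":-11,"ty":-6.2,"tz":4,"spin":-0.32},{"tx":-12.2,"ty":-6.8,"tz":4.5,"spin":-0.395}]'
```

```text
t: 0.6
tcp_pos: [0.3287, 0.4642, 0.2038]
tcp_rot: [[-1.0, -0.0, -0.0], [-0.0, 1.0, -0.003], [0.0, -0.003, -1.0]]
wrist_force: [-0.0, 0.4, 0.8]
gripper_width: 0.998
gripper_force: 0.0$[0]: bad value
$[0]: bad value
```

The first two calls were refused because every row needs all four keys. Only the third ran, so the tool is now square to the bar with x=-X, y=+Y, z down.

```bash
python3 -m jog '[{"tx":-2,"ty":-2.5,"tz":0,"spin":0},{"tx":-4.5,"ty":-5.6,"tz":0,"spin":0},{"tx":-7,"ty":-8.7,"tz":0,"spin":0},{"tx":-9.5,"ty":-11.8,"tz":0,"spin":0},{"tx":-12,"ty":-15,"tz":0,"spin":0}]' -1 20 && python3 -m jog '[{"tx":-2.5,"ty":-3.1,"tz":0,"spin":0},{"tx":-5,"ty":-6.2,"tz":0,"spin":0},{"tx":-7.5,"ty":-9.3,"tz":0,"spin":0},{"tx":-9.7,"ty":-12,"tz":0,"spin":0},{"tx":-11.7,"ty":-14.5,"tz":0,"spin":0}]'  && python3 -m jog '[{"tx":0,"ty":0,"tz":0,"spin":0},{"tx":0,"ty":0,"tz":0,"spin":0},{"tx":0,"ty":0,"tz":0,"spin":0}]'
```

```text
t: 1.1
tcp_pos: [0.4475, 0.3159, 0.2047]
tcp_rot: [[-1.0, -0.0, -0.0], [-0.0, 1.0, -0.0], [0.0, -0.0, -1.0]]
wrist_force: [-0.2, -0.9, -0.1]
gripper_width: 0.141
gripper_force: 0.0
t: 1.6
tcp_pos: [0.5647, 0.1704, 0.2047]
tcp_rot: [[-1.0, 0.001, -0.0], [0.001, 1.0, -0.0], [0.0, -0.0, -1.0]]
wrist_force: [-0.5, -0.0, -0.6]
gripper_width: 0.002
gripper_force: 0.0
t: 1.9
tcp_pos: [0.563, 0.1735, 0.2046]
tcp_rot: [[-1.0, -0.002, -0.001], [-0.002, 1.0, 0.001], [0.001, 0.001, -1.0]]
wrist_force: [0.7, 0.0, 0.3]
gripper_width: 0.001
gripper_force: 0.0
```

```bash
python3 -m jog '[{"tx":0,"ty":-0.2,"tz":1.5,"spin":0},{"tx":-0.2,"ty":-0.3,"tz":3,"spin":0},{"tx":-0.2,"ty":-0.3,"tz":4.5,"spin":0},{"tx":-0.2,"ty":-0.3,"tz":5.5,"spin":0},{"tx":-0.2,"ty":-0.3,"tz":5.5,"spin":0}]'
python3 - <<'E'
from h import *
a=grab('top')['pixels'];b=grab('side')['pixels'];cv2.imwrite('pics/L.png',np.hstack([a[120:340,100:480],b[60:280,120:500]]))
E
```

```text
t: 2.4
tcp_pos: [0.5646, 0.1696, 0.1481]
tcp_rot: [[-1.0, -0.001, -0.003], [-0.001, 1.0, -0.001], [0.003, -0.001, -1.0]]
wrist_force: [-1.3, 0.2, -0.5]
gripper_width: 0.001
gripper_force: 0.0
```

View pics/L.png

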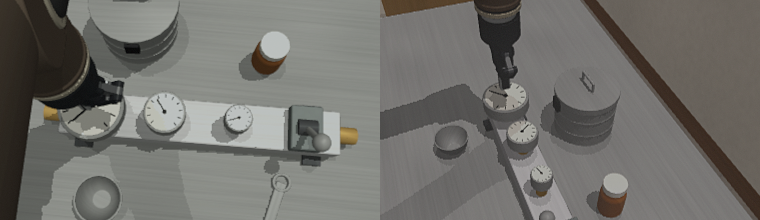

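The closed fingers are over the middle of the large dial and clear of it. I'll hold, then move to a staging pose in front of the lever.

```bash
Z='{"tx":0,"ty":0,"tz":0,"spin":0}'; for i in 1 2 3 4 5; do python3 -m jog '[{"tx":0,"ty":0,"tz":0,"spin":0},{"tx":0,"ty":0,"tz":0,"spin":0},{"tx":0,"ty":0,"tz":0,"spin":0},{"tx":0,"ty":0,"tz":0,"spin":0},{"tx":0,"ty":0,"tz":0,"spin":0}]' | head -2; done
python3 -m jog '[{"tx":0,"ty":0,"tz":-1.5,"spin":0},{"tx":0.5,"ty":0,"tz":-3.5,"spin":0},{"tx":2,"ty":-2,"tz":-5,"spin":0},{"tx":4,"ty":-5,"tz":-5,"spin":0},{"tx":6,"ty":-8,"tz":-5,"spin":0}]' | head -2
python3 -m jog '[{"tx":1,"ty":-3.5,"tz":0,"spin":0},{"tx":1.5,"ty":-7,"tz":0,"spin":0},{"tx":1.5,"ty":-10.5,"tz":0,"spin":0},{"tx":1.5,"ty":-14,"tz":0,"spin":0},{"tx":1.5,"ty":-17.5,"tz":0,"spin":0}]' | head -2
python3 -m jog '[{"tx":0,"ty":-3.3,"tz":0,"spin":0},{"tx":0,"ty":-5.6,"tz":0,"spin":0},{"tx":0,"ty":-7,"tz":0,"spin":0},{"tx":0,"ty":-7.5,"tz":0,"spin":0},{"tx":0,"ty":-7.5,"tz":0,"spin":0}]'
```

```text
t: 3.0
tcp_pos: [0.566, 0.1693, 0.1502]
t: 3.5
tcp_pos: [0.566, 0.1693, 0.15]
t: 4.0
tcp_pos: [0.5659, 0.1693, 0.15]
t: 4.5
tcp_pos: [0.5659, 0.1693, 0.15]
t: 5.0
tcp_pos: [0.5659, 0.1693, 0.15]
t: 5.5
tcp_pos: [0.5056, 0.0887, 0.2005]
t: 6.0
tcp_pos: [0.4908, -0.0871, 0.2003]
t: 6.5
tcp_pos: [0.4909, -0.1611, 0.2]
tcp_rot: [[-1.0, 0.001, 0.0], [0.001, 1.0, -0.0], [-0.0, -0.0, -1.0]]
wrist_force: [-1.3, -0.1, 0.5]
gripper_width: -0.0
gripper_force: 0.0
```

```bash
python3 -m jog '[{"tx":0,"ty":0,"tz":2,"spin":0},{"tx":0,"ty":0,"tz":4,"spin":0},{"tx":0,"ty":0,"tz":5.5,"spin":0},{"tx":0,"ty":0,"tz":6.1,"spin":0},{"tx":0,"ty":0,"tz":6.1,"spin":0}]' | head -2
python3 -m jog '[{"tx":-1,"ty":0,"tz":0,"spin":0},{"tx":-2,"ty":0,"tz":0,"spin":0},{"tx":-3,"ty":0,"tz":0,"spin":0},{"tx":-4,"ty":0,"tz":0,"spin":0},{"tx":-5,"ty":0,"tz":0,"spin":0}]'
python3 -m jog '[{"tx":-1,"ty":0,"tz":0,"spin":0},{"tx":-2,"ty":0,"tz":0,"spin":0},{"tx":-3,"ty":0,"tz":0,"spin":0},{"tx":-3.6,"ty":0,"tz":0,"spin":0},{"tx":-3.9,"ty":0,"tz":0,"spin":0}]'
python3 -m jog '[{"tx":-0.2,"ty":0,"tz":0,"spin":0},{"tx":-0.3,"ty":0,"tz":0,"spin":0},{"tx":-0.3,"ty":0,"tz":0,"spin":0}]'
python3 - <<'E'
from h import *
a=grab('top')['pixels'];b=grab('side')['pixels'];cv2.imwrite('pics/P.png',np.hstack([a[120:340,180:560],b[130:350,120:500]]))
E
```

```text
t: 7.0
tcp_pos: [0.4907, -0.1596, 0.1384]
t: 7.5
tcp_pos: [0.5421, -0.1607, 0.1392]
tcp_rot: [[-1.0, -0.0, 0.0], [-0.0, 1.0, -0.0], [-0.0, -0.0, -1.0]]
wrist_force: [-1.2, -0.3, 0.8]
gripper_width: -0.0
gripper_force: 0.6
t: 8.0
tcp_pos: [0.5805, -0.1607, 0.1387]
tcp_rot: [[-1.0, -0.0, -0.0], [-0.0, 1.0, 0.0], [0.0, 0.0, -1.0]]
wrist_force: [-1.9, -0.3, -0.9]
gripper_width: -0.003
gripper_force: 0.4
t: 8.3
tcp_pos: [0.5829, -0.1608, 0.1391]
tcp_rot: [[-1.0, -0.0, 0.0], [-0.0, 1.0, 0.0], [-0.0, 0.0, -1.0]]
wrist_force: [-0.3, 1.0, 0.2]
gripper_width: -0.001
gripper_force: 0.2
```

View pics/P.png

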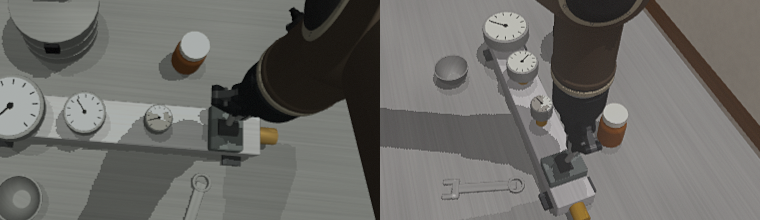

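The lever now leans away from the robot behind the fingers, and the jar is clear. There is no stop force yet, so I'll push gently further.

```bash
for i in 1 2 3; do python3 -m jog '[{"tx":-0.2,"ty":0,"tz":0,"spin":0},{"tx":-0.3,"ty":0,"tz":0,"spin":0},{"tx":-0.3,"ty":0,"tz":0,"spin":0}]' | grep -E "tcp_pos|wrist|^t"; done
```

```text
t: 8.7
tcp_pos: [0.5851, -0.1608, 0.1389]
tcp_rot: [[-1.0, 0.0, -0.002], [0.0, 1.0, 0.0], [0.002, 0.0, -1.0]]
wrist_force: [-5.0, 0.3, 2.6]
t: 9.0
tcp_pos: [0.5855, -0.1608, 0.1387]
tcp_rot: [[-1.0, 0.001, -0.007], [0.001, 1.0, 0.001], [0.007, 0.001, -1.0]]
wrist_force: [-14.6, 1.5, 10.1]
t: 9.3
tcp_pos: [0.5858, -0.1608, 0.1386]
tcp_rot: [[-1.0, 0.001, -0.012], [0.001, 1.0, 0.002], [0.012, 0.002, -1.0]]
wrist_force: [-24.6, 3.3, 16.8]
```

The stop is reached, with force rising and no motion. I'll back off, lift and check the lever.

```bash
python3 -m jog '[{"tx":1,"ty":0,"tz":0,"spin":0},{"tx":3,"ty":0,"tz":0,"spin":0},{"tx":5.5,"ty":0,"tz":-0.5,"spin":0},{"tx":8,"ty":0,"tz":-3,"spin":0},{"tx":9,"ty":0,"tz":-5.5,"spin":0}]'
python3 -m jog '[{"tx":0,"ty":2.5,"tz":-1,"spin":0},{"tx":0,"ty":5,"tz":-1,"spin":0},{"tx":0,"ty":8,"tz":-1,"spin":0},{"tx":0,"ty":10.5,"tz":-1,"spin":0},{"tx":0,"ty":11,"tz":-1,"spin":0}]'
python3 - <<'E'
from h import *
f=grab('top');g=grab('side')
cv2.imwrite('pics/Q.png',np.hstack([f['pixels'][120:340,180:560],g['pixels'][130:350,120:500]]))
for f in (f,g):
    P=cloud(f); m=(P[...,2]>.115)&(P[...,2]<.16)&(abs(P[...,0]-.57)<.08)&(abs(P[...,1]+.16)<.03); print(P[m].mean(0),P[m].min(0),P[m].max(0))
E
```

```text
t: 9.8
tcp_pos: [0.4999, -0.1609, 0.1942]
tcp_rot: [[-1.0, 0.001, -0.001], [0.001, 1.0, 0.0], [0.001, 0.0, -1.0]]
wrist_force: [0.9, -0.7, 0.7]
gripper_width: 0.005
gripper_force: 0.0
t: 10.3
tcp_pos: [0.5027, -0.0473, 0.2043]
tcp_rot: [[-1.0, -0.004, 0.002], [-0.004, 1.0, 0.001], [-0.002, 0.001, -1.0]]
wrist_force: [-0.4, 0.1, -0.0]
gripper_width: -0.002
gripper_force: 0.0<stdin>:5: RuntimeWarning: Mean of empty slice.
  ret = um.true_divide(
Traceback (most recent call last):
ValueError: zero-size array to reduction operation minimum which has no identity
```

View pics/Q.png

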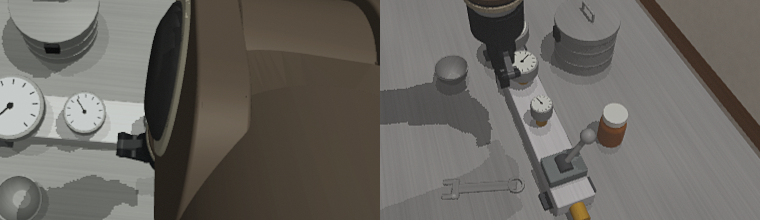

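The side view shows the lever leaning away with the ball at (588,135) in the composite, and everything else undisturbed. I'll measure the ball and move onto the small gauge.

```bash
python3 - <<'E'
from h import *
f=np.load('/tmp/side.npz');P=cloud(f); m=(P[...,2]>.12)&(P[...,2]<.16)&(abs(P[...,0]-.59)<.08)&(abs(P[...,1]+.16)<.03); print(P[m].min(0),P[m].max(0))
E
python3 -m jog '[{"tx":-2,"ty":0,"tz":0,"spin":0},{"tx":-5,"ty":0,"tz":0,"spin":0},{"tx":-6.4,"ty":0,"tz":0,"spin":0},{"tx":-6.6,"ty":0,"tz":0.5,"spin":0},{"tx":-6.6,"ty":0,"tz":0.5,"spin":0}]' | head -2
python3 -m jog '[{"tx":0,"ty":0,"tz":1.5,"spin":0},{"tx":0,"ty":0,"tz":3.5,"spin":0},{"tx":0,"ty":0,"tz":4.8,"spin":0},{"tx":0,"ty":0,"tz":4.8,"spin":0},{"tx":0,"ty":0,"tz":4.8,"spin":0}]'
```

```text
[ 0.5936931  -0.17058255  0.12098268] [ 0.61942413 -0.14694056  0.1524494 ]
t: 10.9
tcp_pos: [0.5672, -0.052, 0.1978]
t: 11.4
tcp_pos: [0.5677, -0.0511, 0.1512]
tcp_rot: [[-1.0, 0.0, -0.0], [0.0, 1.0, -0.0], [0.0, -0.0, -1.0]]
wrist_force: [0.3, -0.4, 0.5]
gripper_width: -0.0
gripper_force: 0.0
```

Ball centre at x≈0.607 puts the lever at about 0.98 rad. I'll hold, then take a picture.

```bash
for i in 1 2 3 4 5; do python3 -m jog '[{"tx":0,"ty":0,"tz":0,"spin":0},{"tx":0,"ty":0,"tz":0,"spin":0},{"tx":0,"ty":0,"tz":0,"spin":0},{"tx":0,"ty":0,"tz":0,"spin":0},{"tx":0,"ty":0,"tz":0,"spin":0}]' | head -2; done
python3 - <<'E'
from h import *
g=grab('side')['pixels'];cv2.imwrite('pics/S.png',cv2.resize(g[100:350,120:400],None,fx=2,fy=2))
E
```

```text
t: 11.9
tcp_pos: [0.568, -0.0507, 0.1512]
t: 12.4
tcp_pos: [0.568, -0.0507, 0.151]
t: 12.9
tcp_pos: [0.568, -0.0507, 0.151]
t: 13.4
tcp_pos: [0.568, -0.0507, 0.151]
t: 13.9
tcp_pos: [0.568, -0.0507, 0.151]
```

View pics/S.png

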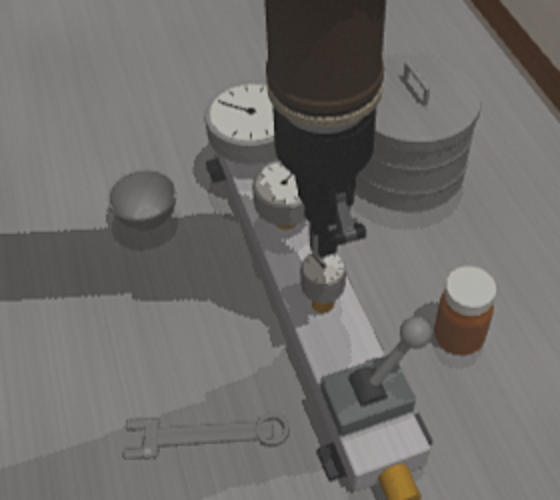

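The fingers hover over the small dial at (322,270), the lever is over with its ball at (416,332), and all the loose things are in place.

```bash
python3 -c "
from workcell import order; print(order.close_job())"
```

```text
the job is handed in; nothing more can be done
None
```

I handed the job in at about 14 s of the 51 s allowed. The tool pointed at the large gauge for over 2 s, the lever was pushed to its stop (about 0.98 rad by camera), and it finished pointing at the small gauge with nothing seen to be disturbed; the hand-in gave no verdict.

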